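Set the spice mill one notch coarser and start it

TASK

On the spice mill, turn the flat knurled dial clockwise with a fingertip until it clicks into the next notch, so that its pointer stands at the middle dot, and leave it there. Then press the start button fully down and let it come up again. Work by touch only: do not lift, tip or shift the mill, and leave the mortar, pestle, jar and measuring cup where they are.

Things in the scene. Friction and masses are not known exactly. Their poses are not given: they have to be found in the camera images.
- mill: loose white spice mill on rubber feet, about 3 kg: box 150 (x) x 300 (y) x 60 mm high, origin at the centre of its underside, z up. On its flat deck, 60 mm above the slab, all at x = 0: start button at y = -115 mm, dial at y = -30 mm, steel grain hopper with wooden lid at y = +95 mm (radius 45 mm, 78 mm above the deck)
- dial (a joint): angle of the dial, rad, growing clockwise seen from above. Spring notches hold it at 0 (small dot; starts here, give or take 0.05), 0.70 (middle dot) and 1.40 (large dot); stops 0.06 beyond the outer ones. Leaving a notch takes up to about 0.06 N m; past 0.36 it jumps on to 0.70 by itself once let go, past 1.06 on to 1.40
- dial_top (a point): centre of the dial's top, 84 mm above the slab, on its vertical axis; axes as the mill's, not turning with the dial. The dial is an aluminium disc 94 mm across, 24 mm high above the deck, with a ribbed rim and a smooth flat top
- start (a joint): how far the start button is pressed, in m: 0 up, 0.006 fully down; spring-loaded, about 5 N to push fully down, comes up again by itself
- start_top (a point): centre of the top face of the round steel start button (28 mm across, pressed straight down), on the deck beside the dial, on the side away from the hopper
- mortar: wooden mortar, 112 mm across, 85 mm high, origin at the centre of its underside; to be left alone
- pestle: short wooden pestle standing upright on its thick end, 42 mm across, 110 mm high, origin at the centre of its foot; to be left alone
- jar: glass jar with a red cap, 72 mm across, 110 mm high, origin at the centre of its underside; to be left alone
- cup: aluminium measuring cup, 68 mm across, 50 mm high, with a flat handle reaching 105 mm from its axis along its -x axis; origin at the centre of its underside; to be left alone
- dial_pointer (a point): outer end of the flat dark pointer line on the dial's top, 42 mm from its axis; turns with the dial. The three dots lie on the deck 59 mm from the dial axis (6, 10 and 14 mm across): the middle dot on the mill's +x side, the small dot 0.70 rad counter-clockwise of it, the large dot 0.70 rad clockwise

How it is judged:
On the way, in this order (a step that is already met when the one before it is completed fails the run):
1. the dial has clicked into its middle notch, with the button still up (value of joint dial between 0.58 and 0.82 rad and value of joint start below 0.0015 m), for 0.2 s.
2. the start button is pressed down (value of joint start above 0.0045 m and value of joint dial between 0.58 and 0.82 rad), for 0.05 s.
At the end, for the whole second after the job is handed in: the dial rests in its middle notch (0.70 rad, within 0.12), the start button has been pressed after that and is up again (within 1.5 mm), the mill stands level within 20 mm of where it was, and mortar, pestle, jar and cup are within 20 mm of where they were (all of step 1 and distance of each of mill, mortar, pestle, jar, cup from where it was at the start of the episode below 0.02 m and angle between mill's own z axis and vertical below 0.05 rad and linear speed of mill below 0.02 m/s and angle between pestle's own z axis and vertical below 0.3 rad); the robot touches nothing.
It fails at once if the start button is pressed while the dial is not in the middle notch (value of joint start above 0.0045 m and (value of joint dial below 0.5 rad or value of joint dial above 0.9 rad)).
It fails at once if the mill is shifted by more than 20 mm, lifted or tipped (distance of mill from where it was at the start of the episode above 0.02 m or angle between mill's own z axis and vertical above 0.1 rad).
It fails at once if the mortar, pestle, jar or measuring cup is moved by more than 20 mm, lifted or knocked over (distance of any of mortar, pestle, jar, cup from where it was at the start of the episode above 0.02 m or angle between pestle's own z axis and vertical above 0.5 rad).
It also fails if it takes over 54 s, if anything falls off the work surface, if the arm or the gripper's body presses on something with over 40 N, if the wrist force passes 120 N, or if a joint passes its speed limit or range.

ROBOT

A 6-joint arm with a two-finger parallel gripper is mounted at the origin on the work surface. World frame = base frame: x ahead of the robot, y to its left, z up, the work surface at z = 0. Lengths are in m, angles in rad, forces in N, time in s.
With the tool pointing down it reaches from about 0.35 to 1 m from the base axis. Payload 7.1 kg.
Tool frame: the origin (TCP) lies at the very end of the fingers, on their centre line; the grasp point (between the pads) lies 19 mm behind it; z points along the fingers, y is the direction in which the jaws open and shut (so a half turn about z gives the same grasp; the last joint's range is limited). The gripper opens to 85 mm and grips with 20 to 120 N. Pads are 22 mm wide; open, the fingers measure 114 mm over their backs; the gripper's body (76 mm by 85 mm) begins 54 mm behind the grasp point. The pads swing forward as they close: fully open they stand 13 mm farther back than shut.
Start: joints at [-1.337, 0.423, 1.63, -0, 1.089, -0.019], TCP at [0.156, -0.605, 0.231] pointing down, gripper open.
Joint ranges: [-3, 3], [-0.9, 2.11], [0.09, 2.58], [-1.31, 4.45], [0.11, 2.69], [-2.54, 2.54]. Speed limits (rad/s): [2.39, 2.39, 3.01, 3.14, 3.14, 3.14].

INTERFACE

Orientations are given as [roll, pitch, yaw] about the fixed x, y, z axes, in that order (R = Rz(yaw) Ry(pitch) Rx(roll)).
In Python, from rig import arm gives the robot as it stands.
- The arm moves only by the shell command python3 -m handwheel 'ROWS' [OPENING] [FORCE]. ROWS is JSON, a list of rows, each a list of 2 entries, a list of its own where there are three numbers: the shift along the world's x, y, z in cm, then the turn, a rotation vector about the world's x, y, z in degrees. A call has 1 to 12 rows; each row is the pose to reach, as a shift and turn from the pose measured when the call began; what a row does not reach only later rows make up. A row lasts 1/10 s, in which the tool goes at most 50 mm and 8.59 degrees, less where a joint would pass 70% of its speed; a pose out of reach is approached as far as the arm can. A call with a gripper value outside its range is refused whole. OPENING is the opening, from -1 (shut) to 1 (fully open), set as the call begins (- or left out, the last holds). The fingers move at their own pace and stop on an object; FORCE is the grip in N (left out, the last holds). Time passes only in rows, so rows that repeat a pose let the fingers close. It gives the time, the measured TCP pose, the force and the opening at its end, in the units of the state.
- arm.sense(): the state, without advancing time (a new reading comes with each control period).
- arm.snapshot(name): name is "scene" or "top" or "wrist"; returns a dict with "img" (400x640x3 uint8, red, green, blue), "range_z" (400x640 float32, m along the optical axis (not along the pixel's ray), 0 where there is no reading), "K" (3x3 intrinsics, pixels), "R" (3x3) and "t" (3): a world point X has camera coordinates R X + t. Camera axes: x right, y down, z forward; pixel columns grow to the right and rows downward; lengths in m; the calibration is good to about 2 mm. A picture is of the moment at which its call begins.
- arm.finish_job(): hands the job in, once; it reports no verdict.
Trained networks look in a picture, given as the dict that the camera call returned (one of the last four; its "shot" number tells which), for a name from the list of things; names that differ only in an ending like _2 or _b are one class to them, and where a whole thing is asked for, a point or a joint stands for the part that bears it (a point fixed in the world has none). Each returns a list of dicts, best first, with "p" (0 to 1); they miss things now and then, are a little off and sometimes report something else, mostly with a low value. They report only what shows in the picture. A call takes as long as a camera call.
- arm.spot_in(picture, label): "extent" ([left, top, right, bottom] in pixels, round what is visible of it).
- arm.regions_of(picture, label): "region" (400x640 bool, what is visible of it) and "extent" ([left, top, right, bottom] in pixels, round what is visible of it).
The state is a dict: "time_s": time; "qpos": joint angles; "dq": joint speeds; "tau": joint torques, N m; "eef_pos": TCP position; "eef_rot": TCP orientation; "wrist_force": force on the tool from outside, world axes, zero at the start; "moment": the same for the moment, N m; "finger_gap": finger opening in m.
Only numpy, scipy, OpenCV 4.12 (cv2) and the standard library are available. Lean on these libraries where they do the work, as an engineer would, in place of code of your own. Each camera call takes 0.05 s, during which the arm holds its last target.

## Working session

There is one attempt and no reset: what is moved stays moved. The work goes in short steps, Python scripts to look and compute and a shell command to move; the robot and the scene stay as the last step left them, time stands still between calls to the robot, and variables do not carry over. Pictures are saved under pics/ and viewed, and the job is handed in when it is done.

```bash
mkdir -p pics; ls
python3 - <<'E'
from rig import arm
import cv2
s=arm.sense(); print({k:s[k] for k in("time_s","eef_pos","eef_rot","wrist_force","finger_gap")})
for n in("scene","top"):
    p=arm.snapshot(n); cv2.imwrite(f"pics/{n}0.png",p["img"][:,:,::-1]); print(n,p["K"].tolist(),p["t"])
    for l in("mill","dial","start","dial_pointer","dial_top","mortar","pestle","jar","cup"):
        r=arm.spot_in(p,l); print(l,[(q["extent"],round(q["p"],2)) for q in r[:2]])
E
```

```text
pics
{'time_s': 0.0, 'eef_pos': array([ 0.15622166, -0.60458731,  0.2305408 ]), 'eef_rot': array([-3.14003575e+00, -3.10539193e-05,  2.52791270e-01]), 'wrist_force': array([ 0.16130691,  0.7447847 , -0.03917668]), 'finger_gap': 0.08492442080685884}
scene [[410.51658993629627, 0.0, 320.33993102175464], [0.0, 410.51658993629627, 208.2464663095659], [0.0, 0.0, 1.0]] [ 0.28166814 -0.38511307  1.20491202]
mill [([211.2, 135.5, 351.3, 263.9], 0.59)]
dial [([244.1, 159.9, 287.0, 199.4], 0.78)]
start [([236.6, 151.2, 251.3, 161.4], 0.44)]
dial_pointer []
dial_top [([212.9, 139.1, 345.8, 264.1], 0.71)]
mortar [([188.1, 226.7, 246.8, 286.5], 0.96)]
pestle [([185.4, 181.3, 212.7, 219.7], 0.89)]
jar [([331.4, 219.2, 366.1, 276.2], 0.73)]
cup [([189.4, 126.7, 246.4, 157.6], 0.61)]
top [[439.5532331204221, 0.0, 321.8056495654603], [0.0, 439.5532331204221, 197.26344645554653], [0.0, 0.0, 1.0]] [0.0224041  0.62876659 1.0946321 ]
mill [([302.2, 171.6, 431.9, 257.9], 0.87)]
dial [([361.0, 199.5, 400.0, 237.2], 0.73)]
start [([411.2, 219.7, 418.2, 231.1], 0.43)]
dial_pointer [([364.0, 197.6, 399.2, 237.3], 0.84)]
dial_top [([303.3, 172.4, 431.8, 260.4], 0.57)]
mortar [([347.1, 120.1, 394.9, 161.9], 0.86), ([360.2, 200.8, 400.5, 239.0], 0.48)]
pestle [([409.0, 164.2, 432.2, 185.5], 0.76)]
jar []
cup [([439.8, 221.3, 482.5, 267.3], 0.84)]
```

Run:
```python
import cv2
a=cv2.imread("pics/top0.png"); cv2.imwrite("pics/top0c.png",cv2.resize(a[100:290,270:510],None,fx=3,fy=3,interpolation=cv2.INTER_CUBIC))
```

```text
(no output)
```

View pics/scene0.png

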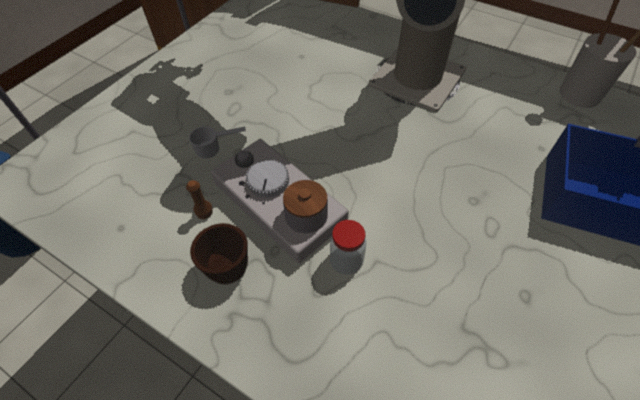

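View pics/top0.png

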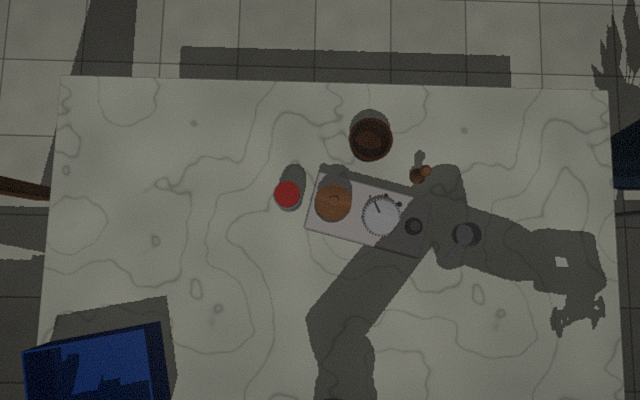

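```bash
ls pics
```

```text
scene0.png
top0.png
top0c.png
```

View pics/top0c.png

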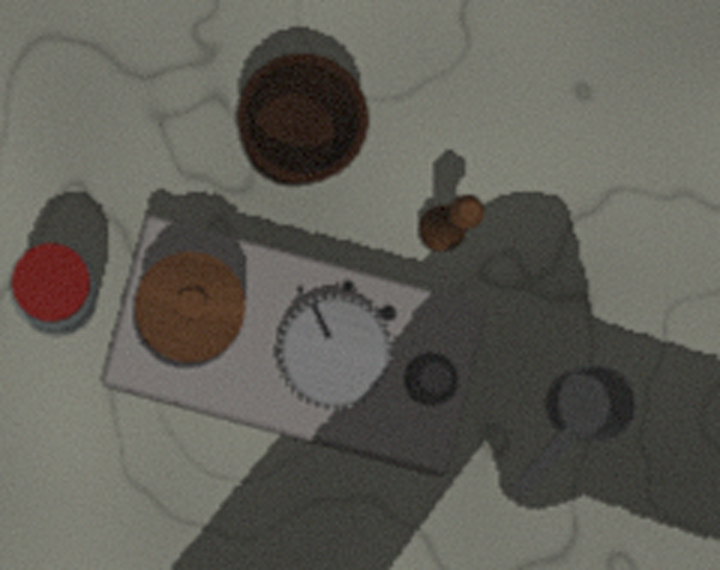

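The top view shows the dial near (381,215), the button near (414,226), the hopper near (333,202), the pointer aimed at the small dot (up-left), and the cup at (465,234). Next I'll turn these pixels into positions.

```bash
cat > h.py <<'E'
import numpy as np, cv2
from rig import arm
def px2w(p,u,v,z=None):
    K,R,t=p["K"],p["R"],p["t"]; d=np.linalg.inv(K)@np.array([u,v,1.])
    c=-R.T@t
    if z is None:
        rz=p["range_z"]; vs=rz[int(v)-1:int(v)+2,int(u)-1:int(u)+2]; vs=vs[vs>0]; return R.T@(d*np.median(vs)-t)
    r=R.T@d; return c+r*(z-c[2])/r[2]
def w2px(p,X):
    q=p["K"]@(p["R"]@np.asarray(X)+p["t"]); return q[:2]/q[2]
def fitmask(p,label,zlo,zhi):
    r=arm.regions_of(p,label)
    if not r: return None
    m=r[0]["region"]; v,u=np.nonzero(m&(p["range_z"]>0)); z=p["range_z"][v,u]
    P=(np.linalg.inv(p["K"])@np.stack([u,v,np.ones_like(u)]).astype(float)*z).T
    W=(P-p["t"])@p["R"]
    k=(W[:,2]>zlo)&(W[:,2]<zhi); W=W[k]
    if len(W)<5:return r[0]["p"],len(W)
    c,rad=cv2.minEnclosingCircle(W[:,:2].astype(np.float32).reshape(-1,1,2))
    return round(r[0]["p"],2),len(W),W.mean(0).round(4),np.round(c,4),round(rad,4),np.median(W[:,2]).round(4)
E
python3 - <<'E'
from h import *
np.set_printoptions(suppress=True,precision=4)
p=arm.snapshot("top")
print(p["R"])
for l,a,b in(("dial",.072,.1),("start",.05,.1),("cup",0.03,.07),("mortar",.06,.1),("pestle",.03,.13),("mill",.052,.068)): print(l,fitmask(p,l,a,b))
for n,u,v in(("dial",381.7,216),("btn",413.7,226),("hop",333,202),("smalldot?",385.7,195.5),("dot2",399,204),("dot?",370.3,196.7),("ptr",374.7,202)):
    print(n,px2w(p,u,v))
for n,u,v in(("c1",319.5,171.5),("c2",304.5,228),("c3",418,257.5)): print(n,px2w(p,u,v,.06))
r=arm.regions_of(p,"mill")
m=r[0]["region"].astype(np.uint8); c=max(cv2.findContours(m,0,2)[0],key=cv2.contourArea); print(cv2.minAreaRect(c))
# deck by depth
v,u=np.nonzero(p["range_z"]>0); z=p["range_z"][v,u]
W=((np.linalg.inv(p["K"])@np.stack([u,v,np.ones_like(u)]).astype(float)*z).T-p["t"])@p["R"]
dk=(W[:,2]>.05)&(W[:,2]<.095)&(u>290)&(u<440)&(v>160)&(v<270)
print(dk.sum(),cv2.minAreaRect(W[dk][:,:2].astype(np.float32)), np.median(W[dk][:,2]))
E
```

```text
[[ 0.0209 -0.9995  0.0222]
 [-0.9934 -0.0233 -0.1124]
 [ 0.1129 -0.0197 -0.9934]]
dial (0.57, 1070, array([ 0.5769, -0.1079,  0.0838]), array([ 0.5776, -0.1086]), 0.0469, np.float64(0.084))
start (0.44, 109, array([ 0.5571, -0.1898,  0.081 ]), array([ 0.5572, -0.1903]), 0.0142, np.float64(0.0815))
cup (0.97, 396, array([ 0.5201, -0.3195,  0.0454]), array([ 0.5174, -0.3095]), 0.0695, np.float64(0.0471))
mortar (0.96, 675, array([ 0.7786, -0.0842,  0.0802]), array([ 0.7726, -0.0804]), 0.0561, np.float64(0.0835))
pestle (0.6, 211, array([ 0.6902, -0.2094,  0.0786]), array([ 0.6915, -0.2121]), 0.0176, np.float64(0.0993))
mill (0.67, 4453, array([ 0.5788, -0.0882,  0.06  ]), array([ 0.5852, -0.0794]), 0.163, np.float64(0.06))
dial [ 0.5797 -0.1106  0.0844]
btn [ 0.5571 -0.19    0.0818]
hop [0.6058 0.0121 0.1392]
smalldot? [ 0.6335 -0.1241  0.0608]
dot2 [ 0.6126 -0.1577  0.0613]
dot? [ 0.6295 -0.0852  0.061 ]
ptr [ 0.6139 -0.0932  0.0835]
c1 [0.6907 0.044  0.06  ]
c2 [0.5472 0.0783 0.06  ]
c3 [ 0.4802 -0.2056  0.06  ]
((367.7221374511719, 214.96533203125), (119.4873275756836, 59.53322982788086), 14.966720581054688)
6025 ((0.6245119571685791, -0.06181146204471588), (0.35352882742881775, 0.21841152012348175), 76.21749114990234) 0.060802798286510806
```

Measurements agree with the given sizes:
- Dial centre is (0.577, -0.108), top at 0.084, radius 0.047.
- Button is at (0.557, -0.190), top about 0.081.
- Mill yaw is about -0.235 rad, and the pointer is at the small dot.

My plan is to shut the gripper, press its tip on the dial top 30 mm from the axis on the robot's side, and sweep an arc clockwise.

```bash
python3 -m handwheel '[[[5,6,0],[0,0,0]],[[39.2,49.1,-2],[0,0,0]],[[39.2,49.1,-2],[0,0,0]],[[39.2,49.1,-2],[0,0,0]],[[39.2,49.1,-2],[0,0,0]],[[39.2,49.1,-2],[0,0,0]],[[39.2,49.1,-2],[0,0,0]],[[39.2,49.1,-2],[0,0,0]],[[39.2,49.1,-2],[0,0,0]],[[39.2,49.1,-2],[0,0,0]],[[39.2,49.1,-2],[0,0,0]],[[39.2,49.1,-2],[0,0,0]]]' -1 20
```

```text
time_s: 2.6
eef_pos: [0.5316, -0.1347, 0.2125]
eef_rot: [3.141, -0.0, 0.253]
wrist_force: [1.6, -0.1, 0.6]
finger_gap: -0.0002
```

```bash
python3 -m handwheel '[[[1.6,2.1,-3],[0,0,0]],[[1.6,2.1,-6],[0,0,0]],[[1.6,2.1,-9],[0,0,0]],[[1.6,2.1,-11],[0,0,0]],[[1.6,2.1,-11],[0,0,0]],[[1.6,2.1,-11],[0,0,0]]]'
python3 - <<'E'
from h import *
s=arm.sense();print(s["eef_pos"],s["wrist_force"],s["dq"].round(3))
for n in("scene","top","wrist"):
    p=arm.snapshot(n);im=p["img"][:,:,::-1]
    if n=="scene": im=cv2.resize(im[100:280,170:390],None,fx=3.3,fy=3.3,interpolation=2)
    if n=="top": im=cv2.resize(im[120:280,280:480],None,fx=3.5,fy=3.5,interpolation=2)
    cv2.imwrite(f"pics/{n}1.png",im)
E
```

```text
time_s: 3.2
eef_pos: [0.5478, -0.1137, 0.1027]
eef_rot: [3.141, -0.0, 0.253]
wrist_force: [0.4, -0.6, -0.6]
finger_gap: -0.0003
[ 0.5478361  -0.11374256  0.10273654] [ 0.42791137 -0.64602022 -0.55604364] [-0.002 -0.026 -0.014  0.     0.001 -0.001]
```

View pics/scene1.png

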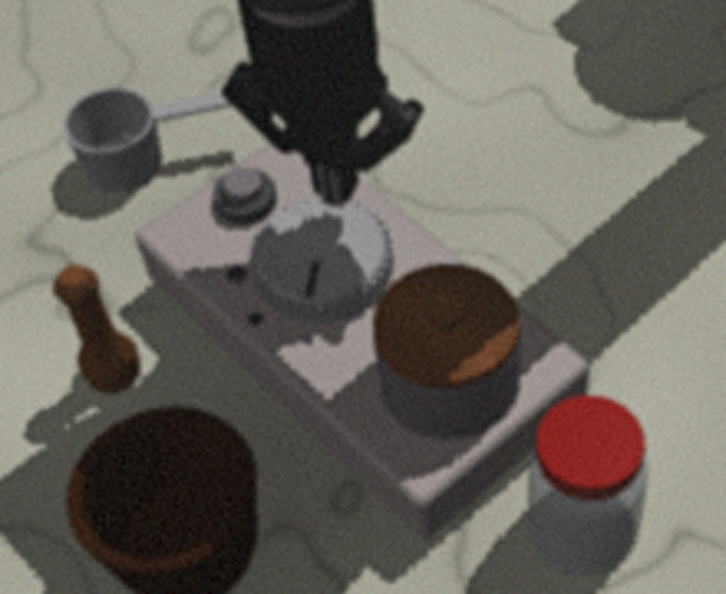

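View pics/wrist1.png

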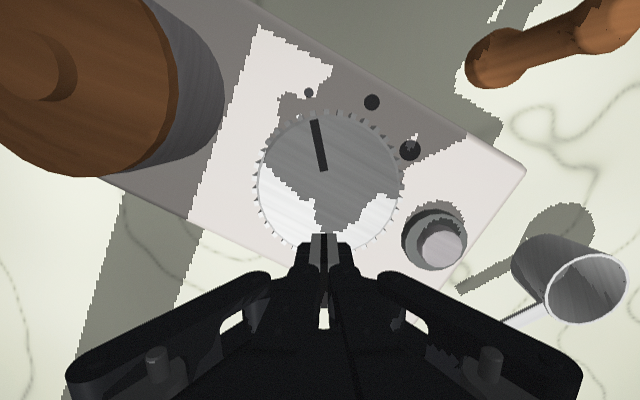

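View pics/top1.png

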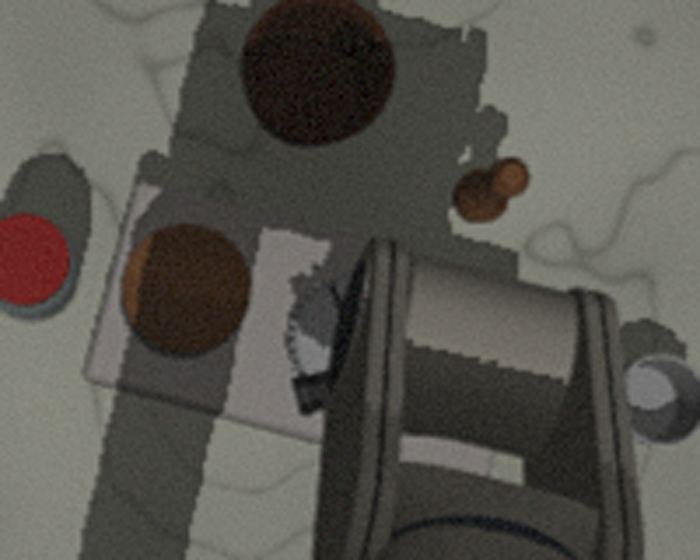

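The wrist view shows the dial with its pointer at the small dot (308,93). The middle dot is at (372,102), and the shut fingertip is over the near part of the dial. I'll lower it slowly now.

```bash
python3 -m handwheel '[[[0,0,-1.2],[0,0,0]],[[0,0,-1.6],[0,0,0]],[[0,0,-1.7],[0,0,0]],[[0,0,-1.7],[0,0,0]]]'; python3 -m handwheel '[[[0,0,-0.1],[0,0,0]],[[0,0,-0.1],[0,0,0]]]';python3 -m handwheel '[[[0,0,-0.1],[0,0,0]],[[0,0,-0.1],[0,0,0]]]'
```

```text
time_s: 3.75
eef_pos: [0.5485, -0.114, 0.0867]
eef_rot: [3.14, -0.002, 0.253]
wrist_force: [-0.5, 0.6, 0.3]
finger_gap: 0.0001
time_s: 3.95
eef_pos: [0.5485, -0.114, 0.0856]
eef_rot: [3.14, -0.002, 0.253]
wrist_force: [-0.1, -0.4, -0.6]
finger_gap: 0.0002
time_s: 4.15
eef_pos: [0.5485, -0.114, 0.0846]
eef_rot: [3.14, -0.002, 0.253]
wrist_force: [0.9, -0.7, -0.0]
finger_gap: 0.0002
```

```bash
python3 -m handwheel '[[[0,0,-0.1],[0,0,0]],[[0,0,-0.1],[0,0,0]]]'; python3 -m handwheel '[[[0,0,-0.05],[0,0,0]],[[0,0,-0.05],[0,0,0]]]'
```

```text
time_s: 4.35
eef_pos: [0.5486, -0.1141, 0.084]
eef_rot: [3.14, -0.002, 0.253]
wrist_force: [-1.0, -0.1, 4.2]
finger_gap: 0.0001
time_s: 4.55
eef_pos: [0.5486, -0.1141, 0.084]
eef_rot: [3.14, -0.002, 0.253]
wrist_force: [-2.8, -0.2, 5.6]
finger_gap: 0.0001
```

```bash
python3 -m handwheel '[[[0,0,-0.13],[0,0,0]],[[-0.03,0.2,-0.13],[0,0,-4]],[[-0.05,0.4,-0.13],[0,0,-8]],[[-0.05,0.6,-0.13],[0,0,-12]],[[-0.05,0.81,-0.13],[0,0,-16]],[[-0.02,1.01,-0.13],[0,0,-20]],[[0.01,1.22,-0.13],[0,0,-24]],[[0.01,1.22,-0.13],[0,0,-24]]]'
python3 - <<'E'
from h import *
p=arm.snapshot("wrist");cv2.imwrite("pics/wrist2.png",p["img"][:,:,::-1])
E
```

```text
time_s: 5.35
eef_pos: [0.5493, -0.1018, 0.0839]
eef_rot: [3.14, -0.004, -0.168]
wrist_force: [-2.7, 1.2, 11.5]
finger_gap: 0.0001
```

View pics/wrist2.png

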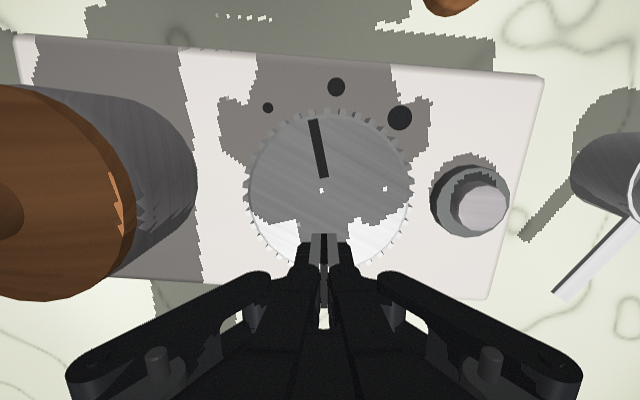

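The dial sticks to the fingertip: its pointer (313,120) is now past half way between the small dot (267,107) and the middle dot (336,87). I'll finish the arc and lift.

```bash
python3 -m handwheel '[[[0.06,0.2,-0.13],[0,0,-4]],[[0.12,0.39,-0.13],[0,0,-8]],[[0.18,0.53,-0.13],[0,0,-11]],[[0.24,0.67,-0.13],[0,0,-14]],[[0.24,0.67,-0.1],[0,0,-14]],[[0.24,0.67,0],[0,0,-14]],[[0.24,0.67,1],[0,0,-14]],[[0.24,0.67,4],[0,0,-14]],[[0.24,0.67,5],[0,0,-14]],[[0.24,0.67,5],[0,0,-14]]]'
python3 - <<'E'
from h import *
p=arm.snapshot("wrist");cv2.imwrite("pics/wrist3.png",p["img"][:,:,::-1])
s=arm.sense();print(s["eef_pos"],s["wrist_force"],s["time_s"])
for l in("dial","start"):
    r=arm.spot_in(p,l); print(l,[(q["extent"],round(q["p"],2)) for q in r[:2]])
E
```

```text
time_s: 6.4
eef_pos: [0.553, -0.0954, 0.1358]
eef_rot: [3.141, -0.008, -0.411]
wrist_force: [-0.9, 1.0, 0.1]
finger_gap: 0.0
[ 0.55216158 -0.09530183  0.134553  ] [ 0.33218695 -0.83430558 -0.17478959] 6.45
dial [([265.8, 112.9, 390.6, 238.0], 0.87)]
start [([425.0, 141.3, 467.3, 177.4], 0.82)]
```

View pics/wrist3.png

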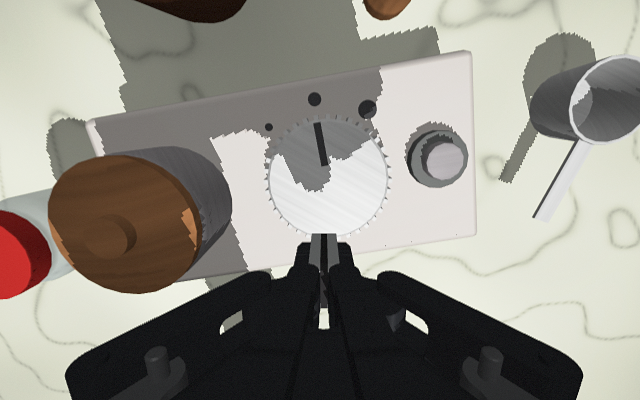

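The pointer's outer end (317,123) lines up with the middle dot (315,99). I'll put numbers on that and locate the button.

Run:
```python
from h import *
np.set_printoptions(suppress=True,precision=4)
p=arm.snapshot("wrist")
print("btn",fitmask(p,"start",.073,.1)); print("dial",fitmask(p,"dial",.076,.1))
a,b,c=(px2w(p,317,123,.084),px2w(p,324,165,.084),px2w(p,315,99,.06))
C=np.array([.5773,-.1083]); f=lambda v:np.arctan2(v[1],v[0])
bt=px2w(p,445,160); print(a,b,c,bt,"ptr",f(a[:2]-b[:2]),f(a[:2]-C),"dot",f(c[:2]-C))
s=arm.sense();print(s["eef_pos"],s["time_s"])
```

```text
btn (0.74, 1332, array([ 0.5587, -0.1901,  0.0818]), array([ 0.5569, -0.193 ]), 0.0161, np.float64(0.0824))
dial (0.86, 12225, array([ 0.5803, -0.1101,  0.0844]), array([ 0.5776, -0.1089]), 0.0471, np.float64(0.0846))
[ 0.6153 -0.1181  0.084 ] [ 0.5875 -0.1111  0.084 ] [ 0.6317 -0.1232  0.06  ] [ 0.5565 -0.1903  0.0825] ptr -0.24662400296289766 -0.25231412278572213 dot -0.2679807075118905
[ 0.5511 -0.0951  0.133 ] 6.7
```

The dial reads about 0.70 (pointer direction -0.25, middle dot -0.25 ± 0.02). The dial and mill have not shifted. Next is the button.

```bash
python3 -m handwheel '[[[0.5,-4,0],[0,0,0]],[[0.6,-8,0],[0,0,0]],[[0.6,-9.5,0],[0,0,0]],[[0.6,-9.5,0],[0,0,0]],[[0.6,-9.5,-2],[0,0,0]],[[0.6,-9.5,-3.8],[0,0,0]],[[0.6,-9.5,-3.8],[0,0,0]],[[0.6,-9.5,-3.8],[0,0,0]]]'
```

```text
time_s: 7.5
eef_pos: [0.5567, -0.189, 0.0947]
eef_rot: [3.14, -0.001, -0.41]
wrist_force: [0.5, -0.6, 0.3]
finger_gap: -0.0002
```

```bash
python3 -m handwheel '[[[0,0,-0.8],[0,0,0]],[[0,0,-1.2],[0,0,0]],[[0,0,-1.5],[0,0,0]],[[0,0,-1.8],[0,0,0]],[[0,0,-1.95],[0,0,0]],[[0,0,-1.95],[0,0,0]]]'
```

```text
time_s: 8.1
eef_pos: [0.5569, -0.1888, 0.076]
eef_rot: [3.14, -0.001, -0.41]
wrist_force: [-2.2, 4.0, 9.1]
finger_gap: -0.0001
```

The force is 9 N, above the 5 N spring, and the travel is about 6 mm, so the button is fully down. I'll hold briefly, then lift.

```bash
python3 -m handwheel '[[[0,0,-0.13],[0,0,0]],[[0,0,-0.13],[0,0,0]],[[0,0,1],[0,0,0]],[[0,0,4],[0,0,0]],[[0,0,8],[0,0,0]],[[-3,0,10],[0,0,0]],[[-6,0,10],[0,0,0]],[[-6,0,10],[0,0,0]],[[-6,0,10],[0,0,0]]]'
python3 - <<'E'
from h import *
np.set_printoptions(suppress=True,precision=4)
p=arm.snapshot("wrist");cv2.imwrite("pics/wrist4.png",p["img"][:,:,::-1])
print("btn",fitmask(p,"start",.06,.1)); print("dial",fitmask(p,"dial",.076,.1))
p=arm.snapshot("top");cv2.imwrite("pics/top4.png",p["img"][:,:,::-1])
for l,a,b in(("dial",.072,.1),("cup",0.03,.07),("mortar",.06,.1),("pestle",.03,.13)): print(l,fitmask(p,l,a,b))
s=arm.sense();print(s["eef_pos"],s["wrist_force"],s["time_s"])
E
```

```text
time_s: 9.0
eef_pos: [0.4968, -0.1891, 0.1765]
eef_rot: [3.14, -0.002, -0.411]
wrist_force: [-0.6, 0.2, 0.1]
finger_gap: 0.0
btn (0.94, 866, array([ 0.5573, -0.192 ,  0.0821]), array([ 0.557 , -0.1909]), 0.0147, np.float64(0.0824))
dial (0.61, 9072, array([ 0.579 , -0.1119,  0.0842]), array([ 0.5774, -0.1092]), 0.0474, np.float64(0.0845))
dial (0.77, 1028, array([ 0.5768, -0.1076,  0.084 ]), array([ 0.5776, -0.1077]), 0.0461, np.float64(0.0841))
cup None
mortar (0.95, 644, array([ 0.7786, -0.083 ,  0.0805]), array([ 0.7722, -0.0808]), 0.0558, np.float64(0.0837))
pestle (0.85, 196, array([ 0.6904, -0.2096,  0.0792]), array([ 0.6931, -0.2131]), 0.0165, np.float64(0.0998))
[ 0.4972 -0.1887  0.1757] [-0.4036 -0.2466  0.147 ] 9.4
```

View pics/wrist4.png

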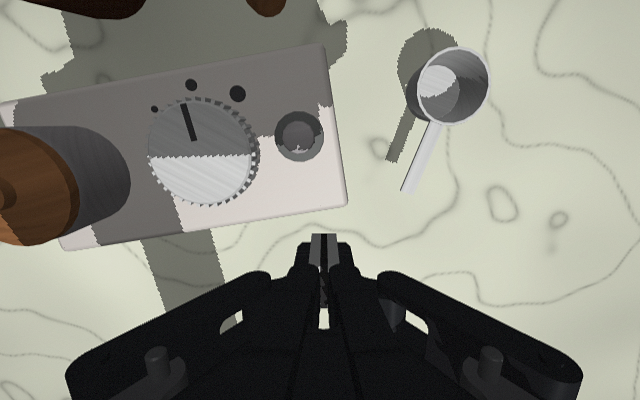

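View pics/top4.png

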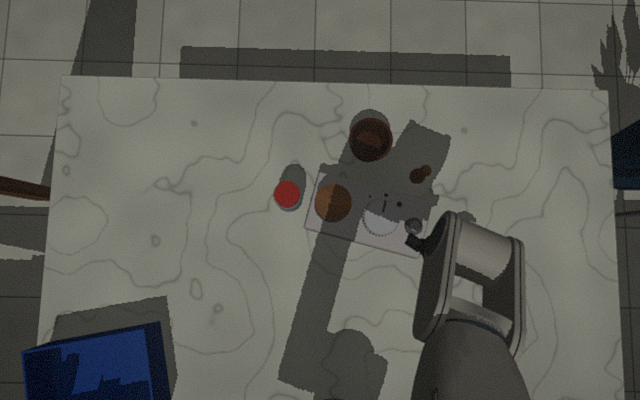

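In the wrist view the pointer (184,105) aims at the middle dot (191,85). The button (298,135) is back up at 0.082 m and nothing else has moved. The arm is clear, so I'm handing in.

```bash
python3 -c "
from rig import arm
print(arm.finish_job())"
```

```text
the job is handed in; nothing more can be done
None
```

The dial is in the middle notch, and the start button has been pressed fully down and is up again. I handed the job in at about 9.4 s; the hand-in gave no verdict.

- **Dial:** I pressed the shut fingertip on the dial's top with about 11 N and swept it clockwise about 38°. After lifting, the pointer direction measured -0.25 rad, against -0.235 to -0.27 rad for the middle dot. The last wrist picture still shows it aimed at that dot.
- **Button:** I pressed it about 6 mm down, to 9 N against a 5 N spring. Its top is back at about 82 mm, the same as before pressing.
- **Surroundings:** The mill (by its dial and button), mortar and pestle measured within about 2 mm of their first positions. I did not measure the jar; it looks unmoved in the top view.
- **Check that failed:** The network did not find the cup in the last top picture because the gripper hid it. The wrist picture shows it standing upright, and the arm never came near it.
- **Arm:** It is clear of everything, with the wrist force near zero.

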